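# Feed two filter carriers through the reader guide with the push stick

## Task

Load the teal and the orange filter carrier into the reader's guide and feed them through the covered gate with the wooden push stick, teal first and orange behind it, until the teal one sits against the end stop and the orange one sits up against it. Then take the stick out and lay it flat on the table, handle up, off the guide. Leave the white carrier and everything else where it stands.

Things in the scene. Friction and masses are not known exactly. Their poses are not given: they have to be found in the camera images.
- guide: reader guide, fixed, place and yaw vary: straight channel along its x, 34 mm wide in the bay, narrowing to 31 mm at the gate, 32 mm inside, floor 6 mm above the table, open loading bay then covered gate. Origin under the mouth of the gate, on the centre line at table height; +x is the feed direction (away from the robot), z up. Seated carriers have their centres at x = 103 (teal) and 73 mm (orange). One push can feed both.
- guide_bay (a point): middle of the loading bay's floor, at (-47, 0, 6) mm in the guide's frame. The bay runs from x = -95 (rear, open for the stick) to 0 mm (gate), open above; 5 mm rails at its sides, tops 11 mm above the table, 34 mm apart, 5 mm thick, narrowing to 31 mm over the last 22 mm before the gate, on a base plate 50 mm wide that ends at x = -95
- guide_gate (a point): centre of the gate's mouth, at (0, 0, 18) mm in the guide's frame: passage 32 mm wide x 25 mm high. Over it, x 0 to 54 mm, the white reader head: 66 mm wide, top 48 mm above the table; then, x 54 to 118 mm, a clear fixed cover, top 34 mm above the table, same passage
- guide_stop (a point): centre of the grey end stop's face inside the channel, at (118, 0, 18) mm in the guide's frame
- carrier_teal: filter carrier: teal plastic block 30 mm long (its x) x 26 mm wide (its y) x 22 mm tall with a white filter disc on top; loose, 40 g; starts flat on the table at any yaw; origin at the centre of its underside, z up. Either end may lead. To go in first.
- carrier_orange: filter carrier: orange plastic block 30 mm long (its x) x 26 mm wide (its y) x 22 mm tall with a white filter disc on top; loose, 40 g; starts flat on the table at any yaw; origin at the centre of its underside, z up. Either end may lead. To go in second.
- carrier_white: filter carrier: white plastic block 30 mm long (its x) x 26 mm wide (its y) x 22 mm tall with a white filter disc on top; loose, 40 g; starts flat on the table at any yaw; origin at the centre of its underside, z up. Either end may lead. A bystander: leave it alone.
- push_stick: push stick, loose, 60 g, light wood: a bar 20 mm wide x 14 mm tall lying along its x from -16 to +96 mm, with an upright handle 30 mm long (x -15 to +15), 14 mm thick (y), top 64 mm above its underside. Origin under the handle's centre at the underside; +x points to the pushing end, z up. Starts flat on the table, handle up.
- stick_tip (a point): centre of the push stick's flat black rubber end face, at (96, 0, 7) mm in the stick's frame
- petri_stack: stack of pink petri dishes, 61 mm across, 45 mm tall; origin under its middle. A bystander: leave it where it is
- cup_a: filter cup: clear round receiver and funnel with a teal collar, about 70 mm across and 105 mm tall, standing on the table; origin about under its middle, z up. A bystander: leave it standing where it is
- cup_b: filter cup: clear round receiver and funnel with a teal collar, about 70 mm across and 106 mm tall, standing on the table; origin about under its middle, z up. A bystander: leave it standing where it is
- cup_c: filter cup: clear round receiver and funnel with a teal collar, about 70 mm across and 97 mm tall, standing on the table; origin about under its middle, z up. A bystander: leave it standing where it is
- cup_d: filter cup: clear round receiver and funnel with a teal collar, about 70 mm across and 106 mm tall, standing on the table; origin about under its middle, z up. A bystander: leave it standing where it is

How it is judged:
By the outcome, as a careful person would: the job done as asked, in the order asked, and still so for the second after the job is handed in, with the robot touching nothing.
It also fails if it takes over 72 s, if anything falls off the work surface, if the arm or the gripper's body presses on something with over 40 N, if the wrist force passes 120 N, or if a joint passes its speed limit or range.

## Robot

A 6-joint arm with a two-finger parallel gripper is mounted at the origin on a cart in front of the work surface, level with it; the furniture and walls round the work are solid. World frame = base frame: x ahead of the robot, y to its left, z up, the work surface at z = 0. Lengths are in m, angles in rad, forces in N, time in s.
With the tool pointing down it reaches from about 0.325 to 0.775 m from the base axis. Payload 5.5 kg.
Tool frame: the origin (TCP) lies on the centre line of the jaws, within the pads' length; the fingertips stand 19 mm ahead of it and the grasp point (between the pads) is the TCP; y points along the fingers, z is the direction in which the jaws open and shut, and the axes are right-handed (so a half turn about y gives the same grasp; the last joint's range is limited). The gripper opens to 88 mm and grips with 3 to 60 N. Pads are 20 mm wide; open, the fingers measure 115 mm over their backs; the gripper's body (75 mm by 178 mm) begins 61 mm behind the grasp point.
Start: joints at [1.098, 0.091, 1.231, -0, 1.82, -0.057], TCP at [0.242, 0.549, 0.242] pointing down, gripper open.
Joint ranges: [-2.87, 2.87], [-0.86, 2.18], [0.17, 2.46], [-1.51, 4.65], [0.06, 2.69], [-2.65, 2.65]. Speed limits (rad/s): [2.57, 2.57, 3.01, 3.14, 3.14, 3.14].

## Interface

Orientations are given as a unit quaternion [x, y, z, w].
In Python, from workcell import telemetry, viewer, hand_in, spotter gives the robot as it stands.
- The arm moves only by the tool jog_arm, never from a script. Its argument "commands" is a list that holds one entry, the list of rows, each a list of 7 numbers: the shift along the tool's x, y, z in mm, then the turn, a rotation vector about the tool's x, y, z in degrees, then the opening, from 0 (shut) to 1 (fully open). In form: [[[tx, ty, tz, wx, wy, wz, grip], ...]]. A call has exactly 10 rows; each row is the pose to reach, as a shift and turn from the pose commanded when the call began, along the tool's axes at that moment; what a row does not reach only later rows make up. A row lasts 1/8 s, in which the tool goes at most 62.5 mm and 10.7 degrees, less where a joint would pass 70% of its speed; a pose out of reach is approached as far as the arm can. A call with a gripper value outside its range is refused whole. The fingers move at their own pace and stop on an object; the grip force is fixed at half the most. Time passes only in rows, so rows that repeat a pose let the fingers close, or fill a call up. It gives the time, the measured TCP pose, the force and the opening at its end, in the units of the state.
- telemetry.state(): the state, without advancing time (a new reading comes with each control period).
- viewer.get_image(name): name is "side" or "top" or "wrist"; returns a dict with "frame" (420x560x3 uint8, red, green, blue), "fx", "fy", "cx", "cy" (pixels), "R" (3x3) and "t" (3): a world point X has camera coordinates R X + t. Camera axes: x right, y down, z forward; pixel columns grow to the right and rows downward; lengths in m; the calibration is good to about 2 mm. A picture is of the moment at which its call begins. There is no depth.
- hand_in(): hands the job in, once; it reports no verdict.
Trained networks look in a picture, given as the dict that the camera call returned (one of the last four; its "shot" number tells which), for a name from the list of things; names that differ only in an ending like _2 or _b are one class to them, and where a whole thing is asked for, a point or a joint stands for the part that bears it (a point fixed in the world has none). Each returns a list of dicts, best first, with "score" (0 to 1); they miss things now and then, are a little off and sometimes report something else, mostly with a low value. They report only what shows in the picture. A call takes as long as a camera call.
- spotter.look_for(picture, name): "position" ([column, row] in pixels, amid what is visible of it).
- spotter.masks_of(picture, name): "pixels" (420x560 bool, what is visible of it) and "position" ([column, row] in pixels, amid what is visible of it).
The state is a dict: "clock": time; "joint_positions": joint angles; "qd": joint speeds; "joint_torque": joint torques, N m; "position": TCP position; "ee_rot": TCP orientation; "wrist_force": force on the tool from outside, world axes, zero at the start; "torque": the same for the moment, N m; "opening": finger opening in m.
Only numpy, scipy, OpenCV 4.12 (cv2) and the standard library are available. Lean on these libraries where they do the work, as an engineer would, in place of code of your own. Each camera call takes 0.05 s, during which the arm holds its last target.

## Working session

There is one attempt and no reset: what is moved stays moved. The work goes in short steps, Python scripts to look and compute and a tool call to move; the robot and the scene stay as the last step left them, time stands still between calls to the robot, and variables do not carry over. Pictures are saved under pics/ and viewed, and the job is handed in when it is done.

Besides the shell and the picture viewer there is one more tool, called after ">>>" by a JSON object that holds its "method" and its "body". jog_arm: Moves the arm, as the interface text tells. Its arguments: {"type":"object","properties":{"commands":{"type":"array"}},"required":["commands"]}

```bash
mkdir -p pics; ls
cat > h.py <<'E'
import numpy as np, cv2
from workcell import telemetry, viewer, hand_in, spotter
def snap(n,fn):
    p=viewer.get_image(n); cv2.imwrite('pics/'+fn+'.png',cv2.cvtColor(p['frame'],cv2.COLOR_RGB2BGR)); return p
def proj(p,X):
    X=np.atleast_2d(X); c=X@np.array(p['R']).T+np.array(p['t'])
    return np.c_[c[:,0]/c[:,2]*p['fx']+p['cx'],c[:,1]/c[:,2]*p['fy']+p['cy']]
def unproj(p,uv,z):
    R=np.array(p['R']);t=np.array(p['t']);C=-R.T@t
    uv=np.atleast_2d(uv); d=np.c_[(uv[:,0]-p['cx'])/p['fx'],(uv[:,1]-p['cy'])/p['fy'],np.ones(len(uv))]@R
    return C+d*((z-C[2])/d[:,2])[:,None]
E
python3 - <<'E'
from h import *
import pickle
s=telemetry.state();print({k:np.round(v,3) for k,v in s.items()})
P={}
for n in ['top','side','wrist']:
    p=snap(n,n+'0');P[n]=p
    print(n,p['fx'],np.round(-np.array(p['R']).T@p['t'],3))
    for o in ['carrier_teal','carrier_orange','carrier_white','push_stick','stick_tip','guide','guide_bay','guide_gate','guide_stop','petri_stack','cup_a']:
        print(n,o,[(np.round(d['position'],1).tolist(),round(d['score'],2)) for d in spotter.look_for(p,o)][:5])
pickle.dump(P,open('P0.pkl','wb'))
E
```

```text
pics
{'clock': np.float64(0.0), 'joint_positions': array([ 1.098,  0.092,  1.232,  0.   ,  1.82 , -0.057]), 'qd': array([ 0.   , -0.001, -0.001, -0.001, -0.001, -0.001]), 'joint_torque': array([-2.0000e-03, -4.4645e+01, -4.0645e+01,  7.0000e-02,  2.9000e-02,
       -0.0000e+00]), 'position': array([0.242, 0.549, 0.241]), 'ee_rot': array([ 0.693, -0.146,  0.146, -0.691]), 'wrist_force': array([ 0.066, -0.662, -0.323]), 'torque': array([-0.077, -0.008, -0.038]), 'opening': np.float64(0.088)}
top 486.7646238002351 [ 0.406 -0.186  1.403]
top carrier_teal []
top carrier_orange [([342.9, 218.0], 0.69)]
top carrier_white [([181.7, 158.1], 0.69), ([374.6, 245.5], 0.26)]
top push_stick [([310.8, 268.2], 0.49), ([303.4, 215.2], 0.48)]
top stick_tip [([312.4, 271.8], 0.54)]
top guide [([244.5, 163.4], 0.82), ([305.1, 182.2], 0.2)]
top guide_bay [([248.0, 170.2], 0.91)]
top guide_gate [([247.8, 160.3], 0.94)]
top guide_stop [([246.9, 162.0], 0.65)]
top petri_stack [([337.8, 181.1], 0.73)]
top cup_a [([374.2, 246.8], 0.83), ([315.1, 138.1], 0.7), ([191.6, 133.6], 0.7), ([182.6, 159.2], 0.65)]
side 439.0188320046324 [ 0.008 -0.464  0.865]
side carrier_teal [([311.1, 244.6], 0.46)]
side carrier_orange [([352.9, 271.2], 0.45)]
side carrier_white [([327.5, 222.4], 0.65)]
side push_stick [([283.9, 303.5], 0.86)]
side stick_tip [([285.5, 298.0], 0.94)]
side guide [([276.6, 179.0], 0.6)]
side guide_bay [([277.5, 175.7], 0.62)]
side guide_gate [([278.8, 175.1], 0.89)]
side guide_stop [([278.9, 174.0], 0.78)]
side petri_stack [([363.7, 234.9], 0.67)]
side cup_a [([357.7, 178.6], 0.96), ([247.1, 124.1], 0.96), ([370.5, 308.7], 0.95), ([217.5, 136.3], 0.6)]
wrist 368.34731727546125 [0.183 0.575 0.385]
wrist carrier_teal []
wrist carrier_orange []
wrist carrier_white []
wrist push_stick []
wrist stick_tip []
wrist guide []
wrist guide_bay []
wrist guide_gate []
wrist guide_stop []
wrist petri_stack []
wrist cup_a []
```

View pics/top0.png

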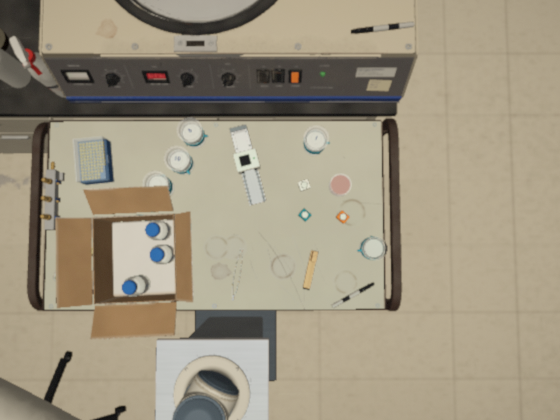

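View pics/side0.png

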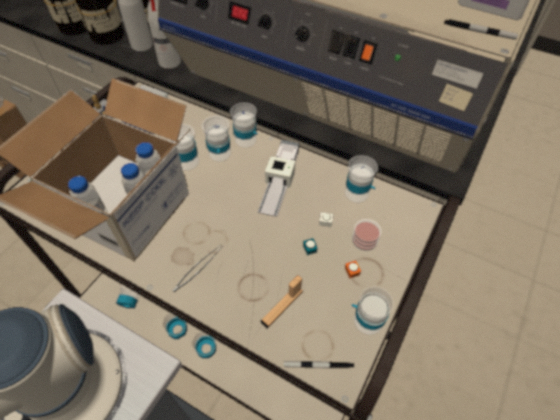

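View pics/wrist0.png

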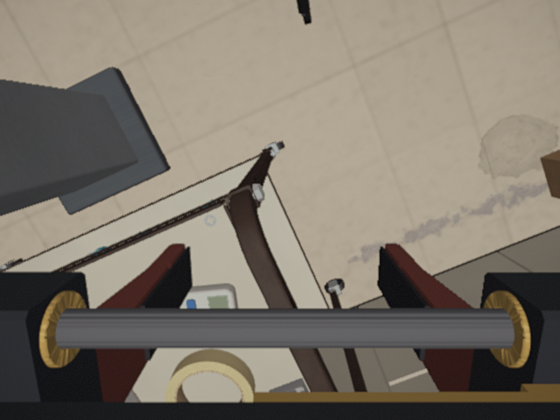

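Run:
```python
from h import *
import pickle
from scipy.spatial.transform import Rotation as Ro
P=pickle.load(open('P0.pkl','rb'))
t=P['top'];s=P['side']
a=cv2.cvtColor(t['frame'],cv2.COLOR_RGB2BGR)[110:310,220:400]
cv2.imwrite('pics/topc.png',cv2.resize(a,None,fx=3,fy=3,interpolation=cv2.INTER_CUBIC))
b=cv2.cvtColor(s['frame'],cv2.COLOR_RGB2BGR)[130:340,240:400]
cv2.imwrite('pics/sidec.png',cv2.resize(b,None,fx=2.8,fy=2.8,interpolation=cv2.INTER_CUBIC))
st=telemetry.state();print(np.round(Ro.from_quat(st['ee_rot']).as_matrix(),3))
for n,uv,z in [('orange',(343,217),.022),('teal',(305,214.5),.022),('white',(304.5,185),.022),('tip',(307,287),.007),('handle',(314,256),.05),('stickb',(315,251),.05),('petri',(341,185),.045),('cup',(316,139),.09),('cupd',(373,247),.09),('readertop',(246,160),.048),('bayrear',(258,203),.006)]:
    print(n,np.round(unproj(t,uv,z),3))
for n,uv,z in [('orange',(353,268),.022),('teal',(310.5,245),.022),('white',(326.5,217.5),.022),('tip',(265,322),.007),('handle',(296,284),.06),('readertop',(280,167),.048)]:
    print('side',n,np.round(unproj(s,uv,z),3))
w=P['wrist'];print(np.round(w['R'],3),w['cx'],w['cy'])
R=Ro.from_quat(st['ee_rot']).as_matrix();C=-np.array(w['R']).T@w['t']
print('cam in tool',np.round(R.T@(C-st['position']),4),np.round(np.array(w['R'])@R,3))
```

```text
[[ 0.915 -0.     0.404]
 [-0.404  0.     0.915]
 [-0.    -1.     0.   ]]
orange [[ 0.493 -0.372  0.022]]
teal [[ 0.5   -0.264  0.022]]
white [[ 0.585 -0.263  0.022]]
tip [[ 0.295 -0.269  0.007]]
handle [[ 0.383 -0.286  0.05 ]]
stickb [[ 0.397 -0.289  0.05 ]]
petri [[ 0.582 -0.364  0.045]]
cup [[ 0.703 -0.291  0.09 ]]
cupd [[ 0.408 -0.442  0.09 ]]
readertop [[ 0.652 -0.097  0.048]]
bayrear [[ 0.535 -0.129  0.006]]
side orange [[ 0.493 -0.374  0.022]]
side teal [[ 0.5   -0.267  0.022]]
side white [[ 0.586 -0.265  0.022]]
side tip [[ 0.297 -0.267  0.007]]
side handle [[ 0.38  -0.293  0.06 ]]
side readertop [[ 0.65  -0.102  0.048]]
[[ 0.403  0.915 -0.   ]
 [ 0.888 -0.391  0.242]
 [ 0.221 -0.098 -0.97 ]] 284.3991223042569 213.69017888749698
cam in tool [-0.0649 -0.1436  0.0003] [[-0.001  0.     1.   ]
 [ 0.97  -0.242  0.001]
 [ 0.242  0.97  -0.   ]]
```

View pics/topc.png

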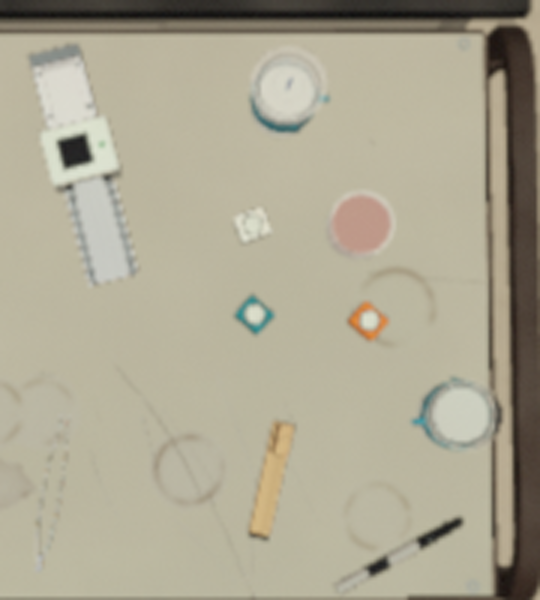

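View pics/sidec.png

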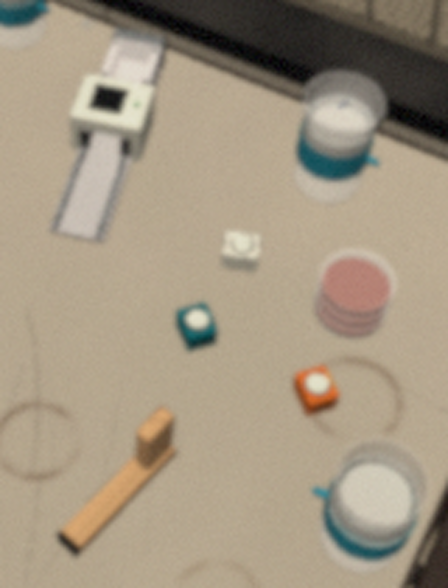

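>>> {"method": "jog_arm", "body": {"commands": [[[0, -60, 0, 0, 0, 0, 1], [0, -110, 0, 0, 0, 0, 1], [48, -110, -40, 0, -2, 0, 1], [97, -110, -80, 0, -4, 0, 1], [146, -110, -120, 0, -6, 0, 1], [195, -110, -160, 0, -8, 0, 1], [244, -110, -200, 0, -10, 0, 1], [293, -110, -240, 0, -12, 0, 1], [341, -110, -280, 0, -12, 0, 1], [390, -110, -320, 0, -12, 0, 1]]]}}

```text
clock: 3.05
position: [0.4683, 0.1007, 0.3519]
ee_rot: [-0.703, 0.072, -0.073, 0.703]
wrist_force: [0.5, 1.5, -0.1]
opening: 0.0881
```

>>> {"method": "jog_arm", "body": {"commands": [[[59, 0, -28, 0, 0, 0, 1], [118, 0, -57, 0, 0, 0, 1], [165, 20, -95, 0, 0, 0, 1], [200, 40, -140, 0, 0, 0, 1], [215, 50, -190, 0, 0, 0, 1], [215, 50, -240, 0, 0, 0, 1], [215, 50, -262, 0, 0, 0, 1], [215, 50, -262, 0, 0, 0, 1], [215, 50, -262, 0, 0, 0, 1], [215, 50, -262, 0, 0, 0, 1]]]}}

```text
clock: 4.3
position: [0.625, -0.196, 0.3021]
ee_rot: [-0.703, 0.072, -0.072, 0.703]
wrist_force: [0.3, -0.1, -0.1]
opening: 0.0878
```

```bash
cat >> h.py <<'E'
from scipy.spatial.transform import Rotation as Ro
def st():
    s=telemetry.state(); R=Ro.from_quat(s['ee_rot']).as_matrix()
    phi=np.degrees(np.arctan2(R[1,2],R[0,2]))
    print('t',round(float(s['clock']),2),'pos',np.round(s['position'],4),'phi',round(phi,2),'ydown',np.round(R[:,1],3),'q',np.round(s['joint_positions'],2),'F',np.round(s['wrist_force'],1),'open',round(float(s['opening']),4))
    return s,R,phi
def shift(d,R=None):
    if R is None: R=Ro.from_quat(telemetry.state()['ee_rot']).as_matrix()
    return np.round(R.T@np.array(d)*1000,1)
E
python3 - <<'E'
from h import *
import pickle
st()
p=snap('wrist','w1');pickle.dump(p,open('w1.pkl','wb'))
for o in ['carrier_teal','carrier_orange','carrier_white','push_stick','stick_tip','guide','petri_stack']:
    print(o,[(np.round(d['position'],1).tolist(),round(d['score'],2)) for d in spotter.look_for(p,o)][:5])
E
```

```text
t 4.3 pos [ 0.625  -0.196   0.3021] phi 78.31 ydown [ 0.001  0.    -1.   ] q [-0.36  0.27  0.92  0.    1.95 -1.72] F [ 0.3 -0.1 -0.1] open 0.0878
carrier_teal [([204.3, 80.5], 0.82)]
carrier_orange [([107.4, 95.2], 0.58)]
carrier_white [([222.3, 160.7], 0.78)]
push_stick []
stick_tip []
guide [([365.5, 173.2], 0.79), ([222.9, 160.5], 0.38)]
petri_stack [([130.7, 174.2], 0.9)]
```

View pics/w1.png

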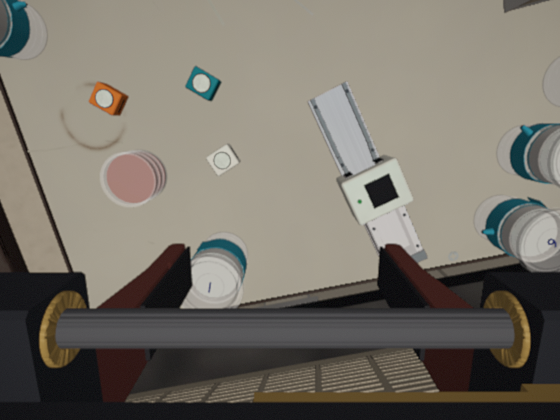

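```bash
cat >> h.py <<'E'
from scipy.optimize import minimize
BOX={'carrier':[(-.015,.015,-.013,.013,0,.022)],
'stick':[(-.016,.096,-.01,.01,0,.014),(-.015,.015,-.007,.007,.014,.064)],
'guide':[(-.095,.118,-.025,.025,0,.006),(-.095,0,-.022,.022,.006,.011),(0,.054,-.033,.033,0,.048),(.054,.118,-.022,.022,.0,.034)]}
def sil(p,boxes,x,y,yaw,z=0,S=4):
    m=np.zeros((420*S,560*S),np.uint8);c,s=np.cos(yaw),np.sin(yaw)
    for b in boxes:
        q=np.array([(i,j,k) for i in b[:2] for j in b[2:4] for k in b[4:]])
        w=np.c_[x+c*q[:,0]-s*q[:,1],y+s*q[:,0]+c*q[:,1],z+q[:,2]]
        uv=proj(p,w);h=cv2.convexHull(((uv+.5)*S-.5).astype(np.float32))
        cv2.fillConvexPoly(m,np.round(h*16).astype(np.int32),1,shift=4)
    return m
def fit(p,mask,kind,x0,z=0,S=4):
    M=cv2.resize(mask.astype(np.uint8)*255,None,fx=S,fy=S,interpolation=cv2.INTER_LINEAR)>127
    def f(v):
        m=sil(p,BOX[kind],v[0],v[1],v[2],z,S)>0
        return 1-(m&M).sum()/max(1,(m|M).sum())
    best=None
    for dy in x0[2] if np.ndim(x0[2]) else [x0[2]]:
        sx=np.array([[x0[0],x0[1],dy]]*4)+np.array([[0,0,0],[.006,0,0],[0,.006,0],[0,0,.15]])
        r=minimize(f,sx[0],method='Nelder-Mead',options=dict(initial_simplex=sx,xatol=1e-4,fatol=1e-4))
        if best is None or r.fun<best.fun: best=r
    return best.x,1-best.fun
E
python3 - <<'E'
from h import *
p=snap('wrist','w1b')
R={}
for o,k,x0 in [('carrier_teal','carrier',(.5,-.265,[0,.4,.8,1.2])),('carrier_orange','carrier',(.493,-.373,[0,.4,.8,1.2])),('carrier_white','carrier',(.585,-.264,[0,.4,.8,1.2])),('guide','guide',(.62,-.1,[.27]))]:
    ms=spotter.masks_of(p,o)
    for d in ms[:2]:
        print(o,round(d['score'],2),d['pixels'].sum(),d['position'])
    R[o]=ms[0]['pixels']
    v,i=fit(p,ms[0]['pixels'],k,x0)
    print('  fit',np.round(v[:2],4),'yaw',round(np.degrees(v[2]),1),'iou',round(i,3))
    a=p['frame'].copy()
    m=cv2.resize(sil(p,BOX[k],*v),(560,420),interpolation=cv2.INTER_AREA)
    p['frame'][:]=p['frame']
    R[o]=(ms[0]['pixels'],v,k)
a=cv2.cvtColor(p['frame'],cv2.COLOR_RGB2BGR);a=cv2.resize(a,None,fx=4,fy=4)
for o,(pm,v,k) in R.items():
    c,_=cv2.findContours(sil(p,BOX[k],*v),0,1);cv2.drawContours(a,c,-1,(0,0,255),1)
    c,_=cv2.findContours(cv2.resize(pm.astype(np.uint8),None,fx=4,fy=4,interpolation=0),0,1);cv2.drawContours(a,c,-1,(255,0,255),1)
cv2.imwrite('pics/fit1.png',np.vstack([a[240:720,320:1020]])); cv2.imwrite('pics/fit2.png',a[300:900*1,1150:1750][:600])
E
```

```text
carrier_teal 0.76 760 [205.8, 82.8]
  fit [ 0.503  -0.2628] yaw 46.5 iou 0.939Traceback (most recent call last):
  File "<stdin>", line 8, in <module>
IndexError: list index out of range
```

```bash
cat > m1.py <<'E'
from h import *
p=snap('wrist','w1c')
R={}
for o,k,x0 in [('carrier_teal','carrier',(.5,-.265,[0,.4,.8,1.2])),('carrier_orange','carrier',(.493,-.373,[0,.4,.8,1.2])),('carrier_white','carrier',(.585,-.264,[0,.4,.8,1.2])),('guide','guide',(.62,-.1,[.27]))]:
    q=p
    for _ in range(4):
        ms=spotter.masks_of(q,o)
        if ms: break
        q=snap('wrist','w1c')
    if not ms: print(o,'none'); continue
    v,i=fit(q,ms[0]['pixels'],k,x0)
    print(o,round(ms[0]['score'],2),'fit',np.round(v[:2],4),'yaw',round(np.degrees(v[2]),1),'iou',round(i,3))
    R[o]=(ms[0]['pixels'],v,k)
a=cv2.cvtColor(p['frame'],cv2.COLOR_RGB2BGR);a=cv2.resize(a,None,fx=4,fy=4)
for o,(pm,v,k) in R.items():
    c,_=cv2.findContours(sil(p,BOX[k],*v),0,1);cv2.drawContours(a,c,-1,(0,0,255),1)
    c,_=cv2.findContours(cv2.resize(pm.astype(np.uint8),None,fx=4,fy=4,interpolation=0),0,1);cv2.drawContours(a,c,-1,(255,0,255),1)
cv2.imwrite('pics/fit1.png',a[240:720,320:1020]); cv2.imwrite('pics/fit2.png',a[310:1090,1150:1750][:600*2:1][:780][::1][:600])
E
python3 m1.py
```

```text
carrier_teal 0.79 fit [ 0.5028 -0.2627] yaw 48.0 iou 0.963
carrier_orange 0.57 fit [ 0.4966 -0.3715] yaw 51.1 iou 0.915
carrier_white 0.81 fit [ 0.5886 -0.2615] yaw 111.0 iou 0.922
guide 0.61 fit [ 0.6295 -0.1042] yaw 15.0 iou 0.913
```

View pics/fit1.png

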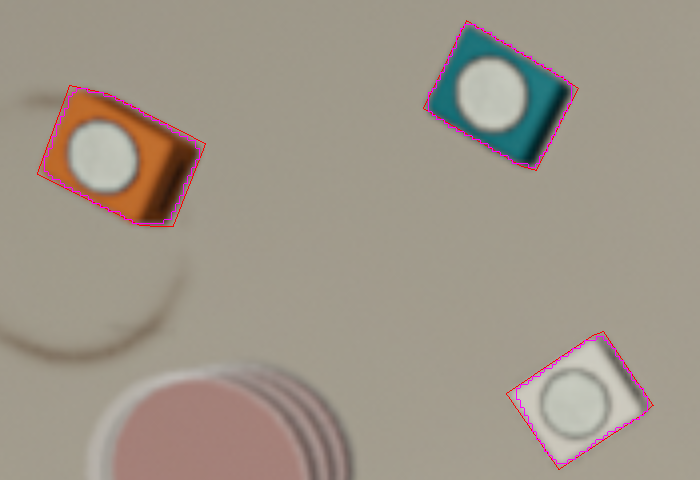

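View pics/fit2.png

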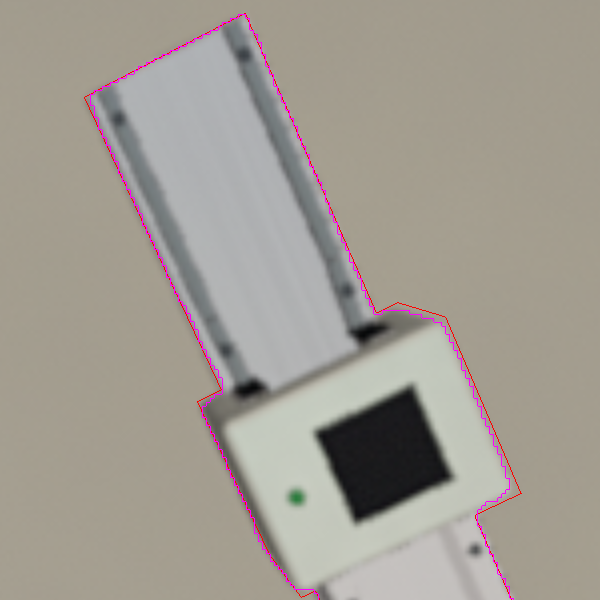

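>>> {"method": "jog_arm", "body": {"commands": [[[-20, 20, -20, 0, 10, 0, 1], [-40, 40, -40, 0, 20, 0, 1], [-60, 60, -60, 0, 30, 0, 0.8], [-90, 100, -80, 0, 40, 0, 0.6], [-106, 140, -90, 0, 50, 0, 0.6], [-106, 182, -90, 0, 60, 0, 0.6], [-106, 182, -90, 0, 70, 0, 0.6], [-106, 182, -90, 0, 80, 0, 0.6], [-106, 182, -90, 0, 90, 0, 0.6], [-106, 182, -90, 0, 100, 0, 0.6]]]}}

```text
clock: 6.45
position: [0.5024, -0.2642, 0.1197]
ee_rot: [0.395, -0.587, 0.587, -0.395]
wrist_force: [-1.0, 0.9, 0.1]
opening: 0.0526
```

Run:
```python
from h import *
s,R,phi=st()
print(shift(np.array([.5028,-.2627,.027])-s['position'],R), 'turn',phi+42)
p=snap('wrist','w2')
for o in ['carrier_teal','carrier_orange','push_stick','carrier_white']:
    for d in spotter.masks_of(p,o)[:1]:
        print(o,d['score'],d['position'],d['pixels'].sum())
        if 'stick' in o: r=[fit(p,d['pixels'],'stick',(.39,-.288,[np.radians(168)]))]
        else:
            x0={'carrier_teal':(.503,-.263),'carrier_orange':(.4966,-.3715),'carrier_white':(.5886,-.2615)}[o]
            r=[fit(p,d['pixels'],'carrier',(*x0,y)) for y in (.85,-.7,.2,-.3)]
        for v,i in r: print('  ',np.round(v[:2],4),round(np.degrees(v[2]),1),round(i,3))
```

```text
t 6.45 pos [ 0.5024 -0.2642  0.1197] phi -22.16 ydown [ 0. -0. -1.] q [-0.54  0.01  1.53  0.    1.6  -0.16] F [-1.   0.9  0.1] open 0.0526
[-1.6 92.7 -0.2] turn 19.843133526693983
carrier_teal 0.71 [283.8, 216.3] 1769
   [ 0.5028 -0.2631] 48.9 0.919
   [ 0.5026 -0.2634] -35.5 0.819
   [ 0.5027 -0.2632] 48.5 0.92
   [ 0.5022 -0.2631] -35.8 0.819
carrier_orange 0.9 [329.8, 356.1] 791
   [ 0.4919 -0.3804] 63.1 0.41
   [ 0.4918 -0.3822] -15.9 0.418
   [ 0.4919 -0.3804] 63.3 0.41
   [ 0.493 -0.378] -16.0 0.418
carrier_white 0.72 [400.8, 168.8] 2169
   [ 0.5887 -0.2617] 29.8 0.847
   [ 0.5888 -0.2615] -68.8 0.952
   [ 0.5887 -0.2616] 28.6 0.846
   [ 0.5889 -0.2616] 29.9 0.848
```

View pics/w2.png

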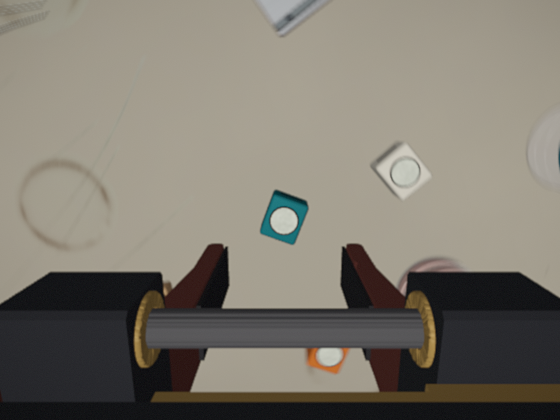

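>>> {"method": "jog_arm", "body": {"commands": [[[-1.6, 20, -0.2, 0, 10, 0, 0.6], [-1.4, 50, 0.5, 0, 19.6, 0, 0.6], [-1.4, 75, 0.5, 0, 19.6, 0, 0.6], [-1.4, 92.7, 0.5, 0, 19.6, 0, 0.6], [-1.4, 92.7, 0.5, 0, 19.6, 0, 0.6], [-1.4, 92.7, 0.5, 0, 19.6, 0, 0], [-1.4, 92.7, 0.5, 0, 19.6, 0, 0], [-1.4, 92.7, 0.5, 0, 19.6, 0, 0], [-1.4, 92.7, 0.5, 0, 19.6, 0, 0], [-1.4, 92.7, 0.5, 0, 19.6, 0, 0]]]}}

```text
clock: 7.95
position: [0.5038, -0.2634, 0.0279]
ee_rot: [0.291, -0.644, 0.645, -0.291]
wrist_force: [-1.1, 0.6, 4.4]
opening: 0.026
```

Run:
```python
from h import *
s,R,phi=st()
O=np.array([.6295,-.1042]);g=np.radians(15);X=np.array([np.cos(g),np.sin(g)])
for gx in (-32,-66):
    t=O+X*gx/1000; print(gx,t)
t=np.r_[O-X*.032,.08]
print(shift(t-s['position'],R),'turn',phi+75)
```

```text
t 7.95 pos [ 0.5038 -0.2634  0.0279] phi -41.42 ydown [ 0.001 -0.001 -1.   ] q [-0.54  0.07  1.63 -0.    1.44  0.18] F [-1.1  0.6  4.4] open 0.026
-32 [ 0.59859037 -0.11248221]
-66 [ 0.5657489  -0.12128206]
[-175.9  -52.1  -28.7] turn 33.577712561079544
```

>>> {"method": "jog_arm", "body": {"commands": [[[0, -30, 0, 0, 0, 0, 0], [0, -52, 0, 0, 3, 0, 0], [-40, -52, -7, 0, 10, 0, 0], [-80, -52, -14, 0, 17, 0, 0], [-120, -52, -20, 0, 25, 0, 0], [-150, -52, -25, 0, 32, 0, 0], [-176, -52, -28.7, 0, 33.6, 0, 0], [-176, -52, -28.7, 0, 33.6, 0, 0], [-176, -52, -28.7, 0, 33.6, 0, 0], [-176, -52, -28.7, 0, 33.6, 0, 0]]]}}

```text
clock: 9.2
position: [0.5978, -0.1131, 0.0788]
ee_rot: [0.092, -0.701, 0.701, -0.092]
wrist_force: [0.3, -0.3, -0.1]
opening: 0.0258
```

Run:
```python
from h import *
s,R,phi=st()
O=np.array([.6295,-.1042]);g=np.radians(15);X=np.array([np.cos(g),np.sin(g)])
t=np.r_[O-X*.032,.036]
print(shift(t-s['position'],R),'turn',phi+75)
p=snap('wrist','w3'); q=snap('side','s3')
b=cv2.cvtColor(q['frame'],cv2.COLOR_RGB2BGR)[120:270,200:350]
cv2.imwrite('pics/s3c.png',cv2.resize(b,None,fx=4,fy=4,interpolation=cv2.INTER_CUBIC))
# guide predicted overlays in wrist
a=cv2.cvtColor(p['frame'],cv2.COLOR_RGB2BGR);Y=np.array([-X[1],X[0]])
for y in (-17,17):
    L=[np.r_[O+X*x/1000+Y*y/1000,.011] for x in (-95,-22)]
    uv=np.round(proj(p,L)).astype(int); cv2.line(a,tuple(map(int,uv[0])),tuple(map(int,uv[1])),(0,0,255),1)
cv2.imwrite('pics/w3o.png',a)
```

```text
t 9.2 pos [ 0.5978 -0.1131  0.0788] phi -75.07 ydown [-0. -0. -1.] q [-0.24  0.14  1.46 -0.    1.54  1.07] F [ 0.3 -0.3 -0.1] open 0.0258
[-0.9 42.8 -0.4] turn -0.0730582284003134
```

View pics/w3o.png

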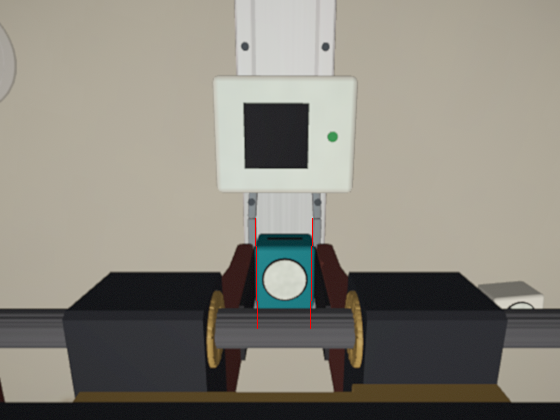

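View pics/s3c.png

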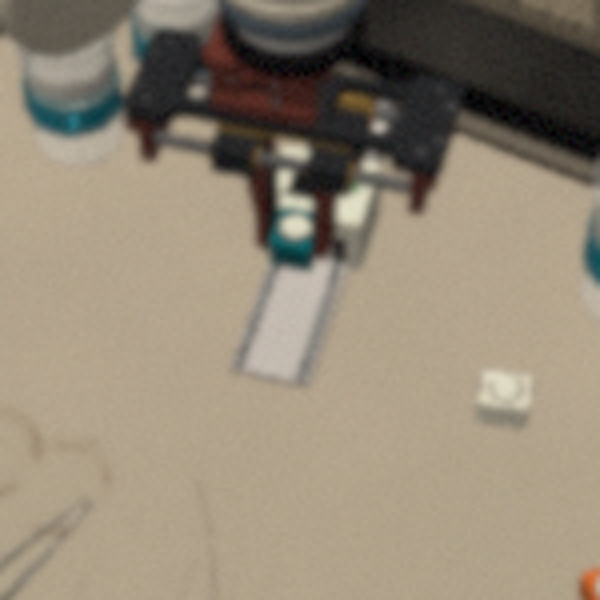

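>>> {"method": "jog_arm", "body": {"commands": [[[-0.9, 20, -0.4, 0, 0, 0, 0], [-0.9, 36, -0.4, 0, 0, 0, 0], [-0.9, 42, -0.4, 0, 0, 0, 0], [-0.9, 44.5, -0.4, 0, 0, 0, 0], [-0.9, 44.5, -0.4, 0, 0, 0, 0], [-0.9, 44.5, -0.4, 0, 0, 0, 0.45], [-0.9, 44.5, -0.4, 0, 0, 0, 0.45], [-0.9, 44.5, -0.4, 0, 0, 0, 0.45], [-0.9, 20, -0.4, 0, 0, 0, 0.45], [-0.9, -22, -0.4, 0, 0, 0, 0.45]]]}}

```text
clock: 10.55
position: [0.5979, -0.1112, 0.0995]
ee_rot: [-0.094, 0.702, -0.701, 0.091]
wrist_force: [0.8, -0.1, 0.5]
opening: 0.0391
```

Run:
```python
from h import *
s,R,phi=st()
t=np.r_[.4966,-.3715,.10]
print(shift(t-s['position'],R),'turn',phi+39)
p=snap('wrist','w4'); 
for d in spotter.masks_of(p,'carrier_teal')[:1]:
    v,i=fit(p,d['pixels'],'carrier',(.5986,-.1125,np.radians(15)),z=.006); print(np.round(v,4),np.degrees(v[2]),i)
    O=np.array([.6295,-.1042]);g=np.radians(15);X=np.array([np.cos(g),np.sin(g)]);dd=v[:2]-O;print('guide frame',dd@X,dd@[-X[1],X[0]])
```

```text
t 10.55 pos [ 0.5979 -0.1112  0.0995] phi -75.02 ydown [-0.004  0.001 -1.   ] q [-0.24  0.13  1.44  0.    1.58  1.07] F [ 0.8 -0.1  0.5] open 0.0391
[165.1  -0.4 225.2] turn -36.02427053001368
[ 0.5993 -0.1117  0.2484] 14.233902452825237 0.9176088749368166
guide frame -0.031070067875292907 0.0005710823043162186
```

View pics/w4.png

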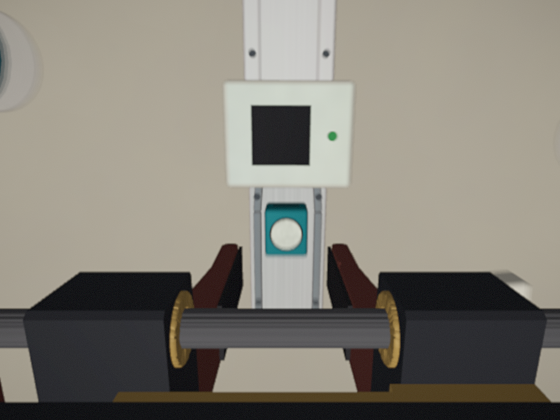

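>>> {"method": "jog_arm", "body": {"commands": [[[36, 0, 50, 0, -8, 0, 0.6], [72, 0, 100, 0, -16, 0, 0.6], [108, 0, 150, 0, -24, 0, 0.6], [140, 0, 190, 0, -32, 0, 0.6], [165, 0, 225.2, 0, -36, 0, 0.6], [165, 0, 225.2, 0, -36, 0, 0.6], [165, 0, 225.2, 0, -36, 0, 0.6], [165, 0, 225.2, 0, -36, 0, 0.6], [165, 0, 225.2, 0, -36, 0, 0.6], [165, 0, 225.2, 0, -36, 0, 0.6]]]}}

```text
clock: 11.9
position: [0.4983, -0.3711, 0.101]
ee_rot: [0.305, -0.638, 0.638, -0.305]
wrist_force: [0.3, 0.8, -0.3]
opening: 0.0526
```

Run:
```python
from h import *
s,R,phi=st()
p=snap('wrist','w5')
for d in spotter.masks_of(p,'carrier_orange')[:1]:
    v,i=fit(p,d['pixels'],'carrier',(.4966,-.3715,.88)); print(np.round(v,4),np.degrees(v[2]),i)
    print(shift(np.r_[v[:2],.027]-s['position'],R),'turn',phi+90-np.degrees(v[2]))
```

```text
t 11.9 pos [ 0.4983 -0.3711  0.101 ] phi -38.97 ydown [ 0. -0. -1.] q [-0.69  0.16  1.4   0.    1.58 -0.01] F [ 0.3  0.8 -0.3] open 0.0526
[ 0.4969 -0.3718  0.8335] 47.756376726720745 0.9590256904667385
[ 1.4 74.  -0.7] turn 3.278072302906459
```

View pics/w5.png

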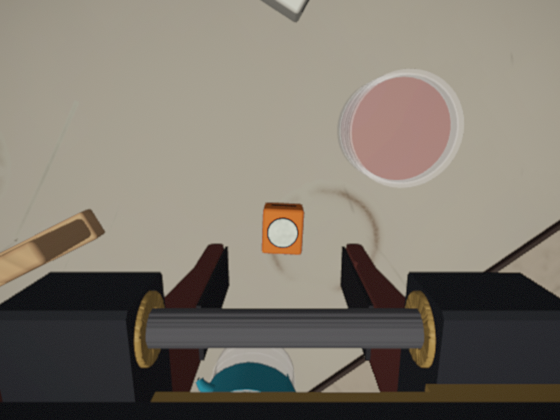

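>>> {"method": "jog_arm", "body": {"commands": [[[1.4, 25, -0.7, 0, 2.5, 0, 0.6], [1.4, 50, -0.7, 0, 2.5, 0, 0.6], [1.4, 68, -0.7, 0, 2.5, 0, 0.6], [1.4, 74, -0.7, 0, 2.5, 0, 0.6], [1.4, 74, -0.7, 0, 2.5, 0, 0], [1.4, 74, -0.7, 0, 2.5, 0, 0], [1.4, 74, -0.7, 0, 2.5, 0, 0], [1.4, 74, -0.7, 0, 2.5, 0, 0], [1.4, 50, -0.7, 0, 2.5, 0, 0], [1.4, 10, -0.7, 0, 2.5, 0, 0]]]}}

```text
clock: 13.25
position: [0.4955, -0.3716, 0.0895]
ee_rot: [-0.291, 0.646, -0.643, 0.29]
wrist_force: [-0.4, -0.8, 0.2]
opening: 0.026
```

Run:
```python
from h import *
s,R,phi=st()
O=np.array([.6295,-.1042]);g=np.radians(15);X=np.array([np.cos(g),np.sin(g)])
t=np.r_[O-X*.065,.090]
print(shift(t-s['position'],R),'turn',phi+75)
```

```text
t 13.25 pos [ 0.4955 -0.3716  0.0895] phi -41.53 ydown [-0.003  0.003 -1.   ] q [-0.7   0.17  1.42 -0.    1.56  0.03] F [-0.4 -0.8  0.2] open 0.026
[-234.8   -0.  -112.8] turn 33.47416684958109
```

>>> {"method": "jog_arm", "body": {"commands": [[[-40, 0, -20, 0, 0, 0, 0], [-80, 0, -40, 0, 8, 0, 0], [-120, 0, -58, 0, 16, 0, 0], [-160, 0, -77, 0, 24, 0, 0], [-200, 0, -96, 0, 32, 0, 0], [-234.8, 0, -112.8, 0, 33.5, 0, 0], [-234.8, 0, -112.8, 0, 33.5, 0, 0], [-234.8, 0, -112.8, 0, 33.5, 0, 0], [-234.8, 0, -112.8, 0, 33.5, 0, 0], [-234.8, 0, -112.8, 0, 33.5, 0, 0]]]}}

```text
clock: 14.5
position: [0.5674, -0.1228, 0.0909]
ee_rot: [0.092, -0.701, 0.701, -0.092]
wrist_force: [0.2, -0.1, -0.7]
opening: 0.0258
```

Run:
```python
from h import *
s,R,phi=st()
O=np.array([.6295,-.1042]);g=np.radians(15);X=np.array([np.cos(g),np.sin(g)])
t=np.r_[O-X*.065,.0345]
print(shift(t-s['position'],R),'turn',phi+75)
p=snap('wrist','w6')
```

```text
t 14.5 pos [ 0.5674 -0.1228  0.0909] phi -75.1 ydown [-0. -0. -1.] q [-0.27  0.06  1.53 -0.    1.55  1.04] F [ 0.2 -0.1 -0.7] open 0.0258
[ 0.2 56.4 -1.9] turn -0.10213932716217755
```

View pics/w6.png

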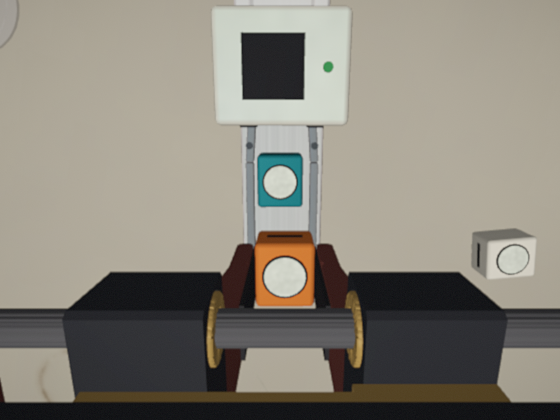

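>>> {"method": "jog_arm", "body": {"commands": [[[0.2, 25, -1.9, 0, 0, 0, 0], [0.2, 45, -1.9, 0, 0, 0, 0], [0.2, 53, -1.9, 0, 0, 0, 0], [0.2, 56.5, -1.9, 0, 0, 0, 0], [0.2, 56.5, -1.9, 0, 0, 0, 0], [0.2, 56.5, -1.9, 0, 0, 0, 0.45], [0.2, 56.5, -1.9, 0, 0, 0, 0.45], [0.2, 56.5, -1.9, 0, 0, 0, 0.45], [0.2, 30, -1.9, 0, 0, 0, 0.45], [0.2, -30, -1.9, 0, 0, 0, 0.45]]]}}

```text
clock: 15.8
position: [0.565, -0.1195, 0.1182]
ee_rot: [-0.095, 0.702, -0.7, 0.09]
wrist_force: [0.6, -0.7, 1.2]
opening: 0.0395
```

Run:
```python
from h import *
s,R,phi=st()
p=snap('wrist','w7')
O=np.array([.6295,-.1042]);g=np.radians(15);X=np.array([np.cos(g),np.sin(g)])
for o in ('carrier_teal','carrier_orange'):
  for d in spotter.masks_of(p,o)[:1]:
    v,i=fit(p,d['pixels'],'carrier',(.5986 if 'teal' in o else .566,-.1125 if 'teal' in o else -.121,np.radians(15)),z=.006)
    dd=v[:2]-O;print(o,'guide frame',dd@X,dd@[-X[1],X[0]],np.degrees(v[2]),i)
t=np.r_[.50,-.27,.22]
print(shift(t-s['position'],R))
```

```text
t 15.8 pos [ 0.565  -0.1195  0.1182] phi -75.02 ydown [-0.007  0.002 -1.   ] q [-0.27  0.05  1.49 -0.    1.61  1.04] F [ 0.6 -0.7  1.2] open 0.0395
carrier_teal guide frame -0.031109308950133856 0.0005889642549446283 13.37296416663819 0.9627481935758091
carrier_orange guide frame -0.06420422796818938 0.0002432296384734829 15.1108251801519 0.886464909023394
[ 102.4 -101.7  128.2]
```

View pics/w7.png

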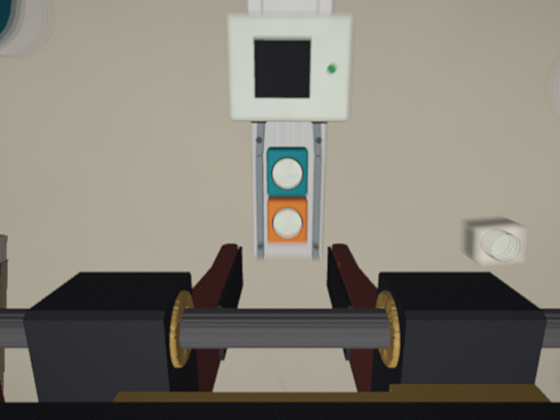

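>>> {"method": "jog_arm", "body": {"commands": [[[17, -30, 12, 0, -10, 0, 0.6], [34, -60, 24, 0, -20, 0, 0.6], [51, -90, 36, 0, -30, 0, 0.6], [68, -102, 48, 0, -40, 0, 0.6], [85, -102, 60, 0, -50, 0, 0.6], [102, -102, 72, 0, -60, 0, 0.6], [120, -102, 84, 0, -70, 0, 0.6], [138, -102, 96, 0, -80, 0, 0.6], [155, -102, 108, 0, -90, 0, 0.6], [172, -102, 120, 0, -100, 0, 0.6]]]}}

```text
clock: 17.2
position: [0.4311, -0.2807, 0.2215]
ee_rot: [-0.597, 0.379, -0.378, 0.597]
wrist_force: [0.2, -0.3, 0.7]
opening: 0.0524
```

>>> {"method": "jog_arm", "body": {"commands": [[[0, 0, 0, 0, -10, 0, 0.6], [0, 0, 0, 0, -20, 0, 0.6], [0, 0, 0, 0, -30, 0, 0.6], [0, 0, 0, 0, -40, 0, 0.6], [0, 0, 0, 0, -53, 0, 0.6], [0, 0, 0, 0, -53, 0, 0.6], [0, 0, 0, 0, -53, 0, 0.6], [0, 0, 0, 0, -53, 0, 0.6], [0, 0, 0, 0, -53, 0, 0.6], [0, 0, 0, 0, -53, 0, 0.6]]]}}

```text
clock: 18.45
position: [0.4318, -0.2804, 0.2229]
ee_rot: [-0.703, 0.074, -0.074, 0.703]
wrist_force: [1.2, -0.4, -0.1]
opening: 0.0527
```

```bash
cat > stickfit.py <<'E'
from h import *
s,R,phi=st()
p=snap('wrist','w8')
a=cv2.cvtColor(p['frame'],cv2.COLOR_RGB2BGR);a=cv2.resize(a,None,fx=4,fy=4)
for d in spotter.masks_of(p,'push_stick')[:1]:
    print(d['score'],d['position'],d['pixels'].sum())
    v,i=fit(p,d['pixels'],'stick',(.39,-.288,np.radians(168))); print(np.round(v,4),np.degrees(v[2]),i)
    c,_=cv2.findContours(sil(p,BOX['stick'],*v),0,1);cv2.drawContours(a,c,-1,(0,0,255),2)
    c,_=cv2.findContours(cv2.resize(d['pixels'].astype(np.uint8),None,fx=4,fy=4,interpolation=0),0,1);cv2.drawContours(a,c,-1,(255,0,255),2)
    print(shift(np.r_[v[:2],.046]-s['position'],R),'turn',phi+90-np.degrees(v[2]))
cv2.imwrite('pics/w8o.png',cv2.resize(a,(784,588),interpolation=cv2.INTER_AREA))
E
python3 stickfit.py
```

```text
t 18.45 pos [ 0.4318 -0.2804  0.2229] phi 77.96 ydown [-0.  0. -1.] q [-0.64 -0.14  1.49 -0.    1.79 -2.  ] F [ 1.2 -0.4 -0.1] open 0.0527
0.86 [265.3, 100.5] 2971
[ 0.3849 -0.2868  2.9162] 167.08799195556472 0.9566073736689851
[-44.5 176.9 -16.1] turn 0.8728693062839454
```

View pics/w8o.png

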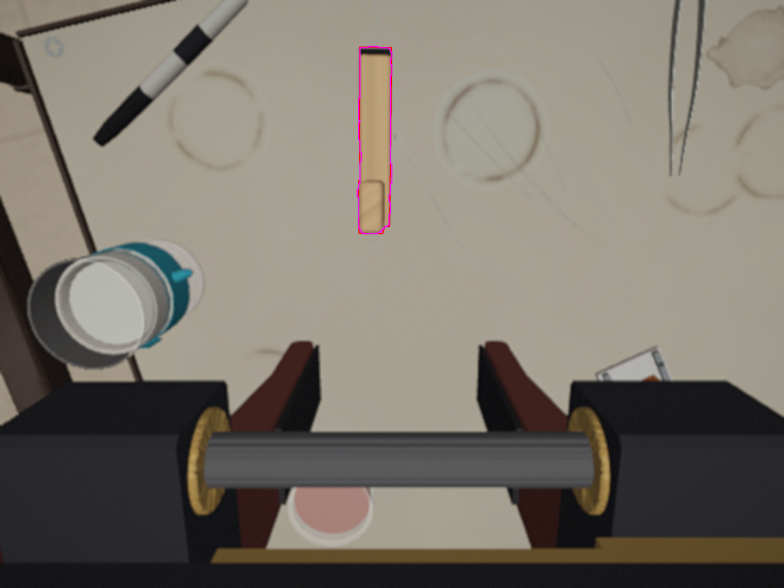

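>>> {"method": "jog_arm", "body": {"commands": [[[-25, 40, -10, 0, 0.9, 0, 0.6], [-44.5, 80, -16, 0, 0.9, 0, 0.6], [-44.5, 120, -16, 0, 0.9, 0, 0.6], [-44.5, 155, -16, 0, 0.9, 0, 0.6], [-44.5, 177, -16, 0, 0.9, 0, 0.6], [-44.5, 177, -16, 0, 0.9, 0, 0.6], [-44.5, 177, -16, 0, 0.9, 0, 0], [-44.5, 177, -16, 0, 0.9, 0, 0], [-44.5, 177, -16, 0, 0.9, 0, 0], [-44.5, 177, -16, 0, 0.9, 0, 0]]]}}

```text
clock: 19.8
position: [0.3852, -0.2869, 0.0464]
ee_rot: [0.703, -0.079, 0.08, -0.702]
wrist_force: [0.5, -0.5, -0.2]
opening: 0.0166
```

Run:
```python
from h import *
s,R,phi=st()
O=np.array([.6295,-.1042]);g=np.radians(15);X=np.array([np.cos(g),np.sin(g)])
t=np.r_[O-X*.190,.10]
print(t,shift(t-s['position'],R),'turn',phi+75)
```

```text
t 19.8 pos [ 0.3852 -0.2869  0.0464] phi 77.08 ydown [ 0.001 -0.001 -1.   ] q [-0.71 -0.19  1.85  0.    1.48 -2.06] F [ 0.5 -0.5 -0.2] open 0.0166
[ 0.44597409 -0.15337562  0.1       ] [ 29.5 -53.6 143.7] turn 152.0803080345217
```

>>> {"method": "jog_arm", "body": {"commands": [[[0, 0, 0, 0, 0, 0, 0], [0, -30, 0, 0, 0, 0, 0], [0, -56, 10, 0, 10, 0, 0], [2, -56, 20, 0, 20, 0, 0], [4, -56, 30, 0, 30, 0, 0], [8, -56, 40, 0, 40, 0, 0], [12, -56, 50, 0, 50, 0, 0], [14, -56, 60, 0, 60, 0, 0], [16, -56, 70, 0, 70, 0, 0], [18, -56, 80, 0, 80, 0, 0]]]}}

```text
clock: 21.05
position: [0.4204, -0.2124, 0.1017]
ee_rot: [-0.486, 0.514, -0.514, 0.486]
wrist_force: [0.1, 0.6, -0.7]
opening: 0.0141
```

Run:
```python
from h import *
s,R,phi=st()
O=np.array([.6295,-.1042]);g=np.radians(15);X=np.array([np.cos(g),np.sin(g)])
t=np.r_[O-X*.190,.10]
print(t,shift(t-s['position'],R),'turn',phi+75)
```

```text
t 21.05 pos [ 0.4204 -0.2124  0.1017] phi -3.25 ydown [-0.  0. -1.] q [-0.54 -0.24  1.8  -0.    1.59 -0.48] F [ 0.1  0.6 -0.7] open 0.0141
[ 0.44597409 -0.15337562  0.1       ] [-60.4   1.7  22.2] turn 71.7469999340299
```

>>> {"method": "jog_arm", "body": {"commands": [[[-10, 0, 4, 0, 10, 0, 0], [-20, 0, 8, 0, 20, 0, 0], [-30, 0, 12, 0, 30, 0, 0], [-40, 0, 16, 0, 40, 0, 0], [-50, 0, 20, 0, 50, 0, 0], [-60, 1.7, 22, 0, 60, 0, 0], [-60.4, 1.7, 22.2, 0, 71.7, 0, 0], [-60.4, 1.7, 22.2, 0, 71.7, 0, 0], [-60.4, 1.7, 22.2, 0, 71.7, 0, 0], [-60.4, 1.7, 22.2, 0, 71.7, 0, 0]]]}}

```text
clock: 22.3
position: [0.4456, -0.1538, 0.1002]
ee_rot: [0.095, -0.701, 0.701, -0.095]
wrist_force: [-0.4, 0.4, -1.1]
opening: 0.0139
```

Run:
```python
from h import *
s,R,phi=st()
O=np.array([.6295,-.1042]);g=np.radians(15);X=np.array([np.cos(g),np.sin(g)])
t=np.r_[O-X*.190,.054]
print(t,shift(t-s['position'],R),'turn',phi+75)
p=snap('wrist','w9');q=snap('side','s9')
for o,z in (('push_stick',s['position'][2]-.046),):
  for d in spotter.masks_of(p,o)[:1]:
    v,i=fit(p,d['pixels'],'stick',(s['position'][0],s['position'][1],g),z=z); print(o,np.round(v,4),np.degrees(v[2]),i)
b=cv2.cvtColor(q['frame'],cv2.COLOR_RGB2BGR)[150:300,200:350]
cv2.imwrite('pics/s9c.png',cv2.resize(b,None,fx=4,fy=4,interpolation=cv2.INTER_CUBIC))
```

```text
t 22.3 pos [ 0.4456 -0.1538  0.1002] phi -74.52 ydown [-0. -0. -1.] q [-0.4  -0.24  1.8  -0.    1.59  0.9 ] F [-0.4  0.4 -1.1] open 0.0139
[ 0.44597409 -0.15337562  0.054     ] [-0.5 46.2 -0.3] turn 0.47653124611551334
push_stick [ 0.5481 -0.1309  1.3142] 75.30076181257903 0.34566820520982544
```

View pics/w9.png

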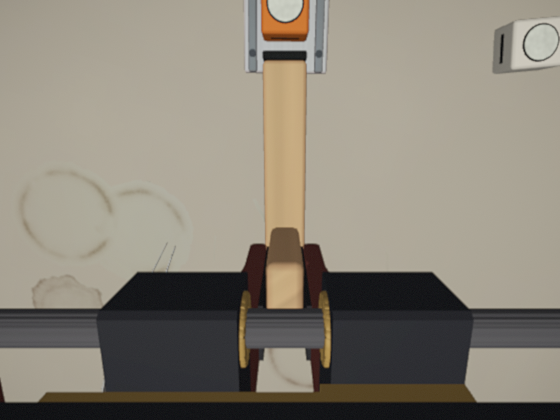

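View pics/s9c.png

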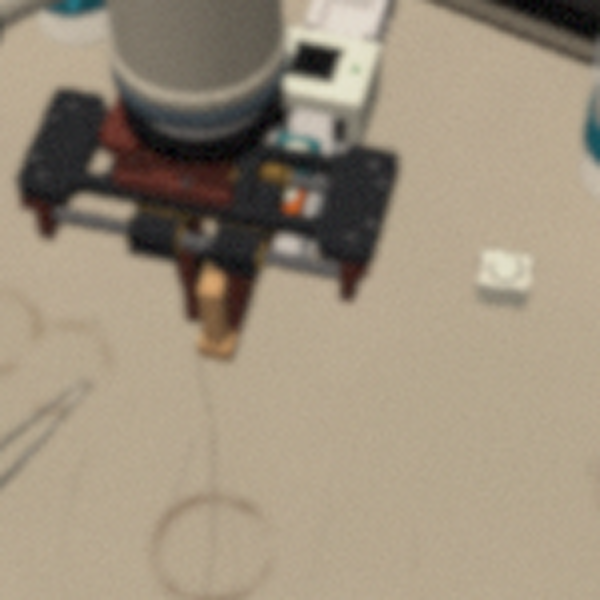

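>>> {"method": "jog_arm", "body": {"commands": [[[-0.5, 15, -0.3, 0, 0.5, 0, 0], [-0.5, 30, -0.3, 0, 0.5, 0, 0], [-0.5, 40, -0.3, 0, 0.5, 0, 0], [-0.5, 45.7, -0.3, 0, 0.5, 0, 0], [-0.5, 45.7, -0.3, 0, 0.5, 0, 0], [-0.5, 45.7, -0.3, 0, 0.5, 0, 0], [-0.5, 45.7, -0.3, 0, 0.5, 0, 0], [-0.5, 45.7, -0.3, 0, 0.5, 0, 0], [-0.5, 45.7, -0.3, 0, 0.5, 0, 0], [-0.5, 45.7, -0.3, 0, 0.5, 0, 0]]]}}

```text
clock: 23.7
position: [0.4461, -0.1532, 0.0546]
ee_rot: [0.091, -0.701, 0.701, -0.092]
wrist_force: [0.4, -0.1, -1.1]
opening: 0.0136
```

Run:
```python
from h import *
s,R,phi=st()
O=np.array([.6295,-.1042]);g=np.radians(15);X=np.array([np.cos(g),np.sin(g)])
for x in (-.16,-.039):
  t=np.r_[O+X*x,.0545]
  print(x,shift(t-s['position'],R),'turn',phi+75)
p=snap('wrist','w10')
```

```text
t 23.7 pos [ 0.4461 -0.1532  0.0546] phi -75.12 ydown [ 0. -0. -1.] q [-0.4  -0.22  1.86 -0.    1.5   0.91] F [ 0.4 -0.1 -1.1] open 0.0136
-0.16 [-29.8   0.1   0.1] turn -0.1240769328781397
-0.039 [-1.508e+02  1.000e-01 -2.000e-01] turn -0.1240769328781397
```

View pics/w10.png

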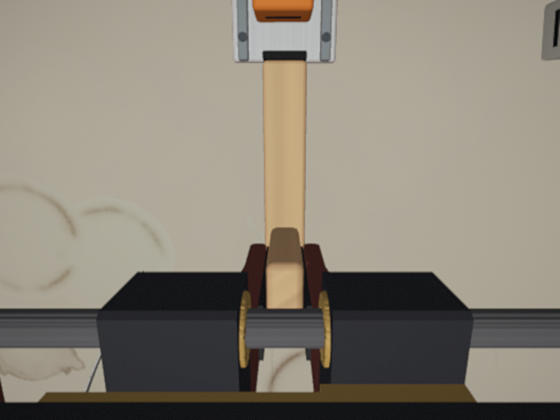

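>>> {"method": "jog_arm", "body": {"commands": [[[-6, 0, 0, 0, 0, 0, 0], [-12, 0, 0, 0, 0, 0, 0], [-18, 0, 0, 0, 0, 0, 0], [-24, 0, 0, 0, 0, 0, 0], [-30, 0, 0, 0, 0, 0, 0], [-37, 0, 0, 0, 0, 0, 0], [-44, 0, 0, 0, 0, 0, 0], [-51, 0, 0, 0, 0, 0, 0], [-58, 0, 0, 0, 0, 0, 0], [-65, 0, 0, 0, 0, 0, 0]]]}}

```text
clock: 25.0
position: [0.5093, -0.1364, 0.0545]
ee_rot: [-0.092, 0.701, -0.701, 0.092]
wrist_force: [-1.2, -0.4, 0.1]
opening: 0.0141
```

Run:
```python
from h import *
s,R,phi=st()
O=np.array([.6295,-.1042]);g=np.radians(15);X=np.array([np.cos(g),np.sin(g)])
t=np.r_[O+X*-.039,.0545]
print(shift(t-s['position'],R),'turn',phi+75)
p=snap('wrist','w11')
```

```text
t 25.0 pos [ 0.5093 -0.1364  0.0545] phi -75.13 ydown [-0.  0. -1.] q [-0.33 -0.06  1.72 -0.    1.49  0.98] F [-1.2 -0.4  0.1] open 0.0141
[-85.4  -0.   -0.2] turn -0.1255349978273017
```

View pics/w11.png

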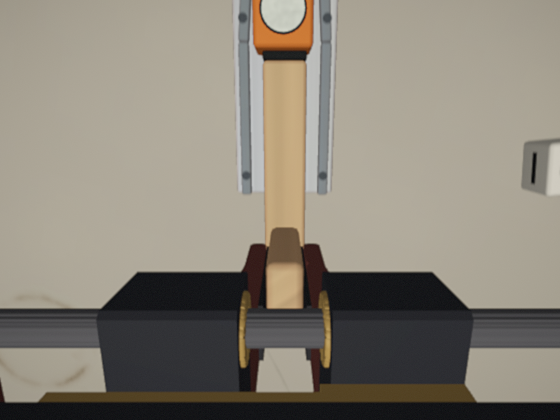

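>>> {"method": "jog_arm", "body": {"commands": [[[-7, 0, 0, 0, 0, 0, 0], [-14, 0, 0, 0, 0, 0, 0], [-21, 0, 0, 0, 0, 0, 0], [-28, 0, 0, 0, 0, 0, 0], [-35, 0, 0, 0, 0, 0, 0], [-42, 0, 0, 0, 0, 0, 0], [-49, 0, 0, 0, 0, 0, 0], [-56, 0, 0, 0, 0, 0, 0], [-63, 0, 0, 0, 0, 0, 0], [-70, 0, 0, 0, 0, 0, 0]]]}}

```text
clock: 26.3
position: [0.577, -0.1184, 0.0545]
ee_rot: [-0.092, 0.701, -0.701, 0.092]
wrist_force: [-0.7, -0.5, -0.7]
opening: 0.014
```

Run:
```python
from h import *
s,R,phi=st()
O=np.array([.6295,-.1042]);g=np.radians(15);X=np.array([np.cos(g),np.sin(g)])
t=np.r_[O+X*-.039,.0545]
print(shift(t-s['position'],R),'turn',phi+75)
p=snap('wrist','w12')
```

```text
t 26.3 pos [ 0.577  -0.1184  0.0545] phi -75.13 ydown [ 0.  0. -1.] q [-0.26  0.11  1.55  0.    1.49  1.05] F [-0.7 -0.5 -0.7] open 0.014
[-15.4   0.   -0.2] turn -0.12645654861114508
```

View pics/w12.png

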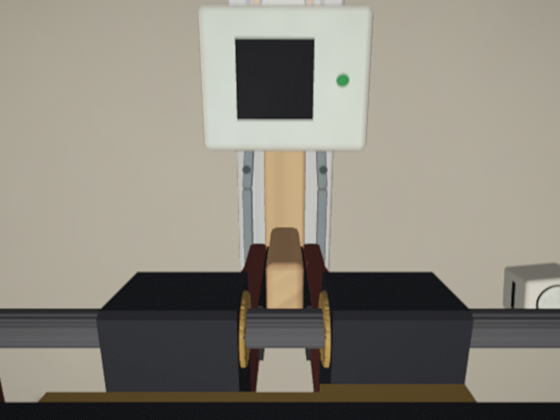

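>>> {"method": "jog_arm", "body": {"commands": [[[-3, 0, 0, 0, 0, 0, 0], [-6, 0, 0, 0, 0, 0, 0], [-9, 0, 0, 0, 0, 0, 0], [-11, 0, 0, 0, 0, 0, 0], [-12, 0, 0, 0, 0, 0, 0], [-13, 0, 0, 0, 0, 0, 0], [-14, 0, 0, 0, 0, 0, 0], [-14.7, 0, 0, 0, 0, 0, 0], [-15.4, 0, 0, 0, 0, 0, 0], [-15.4, 0, 0, 0, 0, 0, 0]]]}}

```text
clock: 27.6
position: [0.5915, -0.1146, 0.0545]
ee_rot: [0.091, -0.701, 0.701, -0.092]
wrist_force: [-0.2, -0.1, -0.4]
opening: 0.0139
```

Run:
```python
from h import *
s,R,phi=st()
O=np.array([.6295,-.1042]);g=np.radians(15);X=np.array([np.cos(g),np.sin(g)])
t=np.r_[O+X*-.038,.0545]
print(shift(t-s['position'],R))
p=snap('wrist','w13');q=snap('side','s13')
b=cv2.cvtColor(q['frame'],cv2.COLOR_RGB2BGR)[120:220,220:340]
cv2.imwrite('pics/s13c.png',cv2.resize(b,None,fx=6,fy=6,interpolation=cv2.INTER_CUBIC))
```

```text
t 27.6 pos [ 0.5915 -0.1146  0.0545] phi -75.12 ydown [ 0.  0. -1.] q [-0.25  0.14  1.51  0.    1.49  1.06] F [-0.2 -0.1 -0.4] open 0.0139
[-1.4  0.  -0.2]
```

View pics/w13.png

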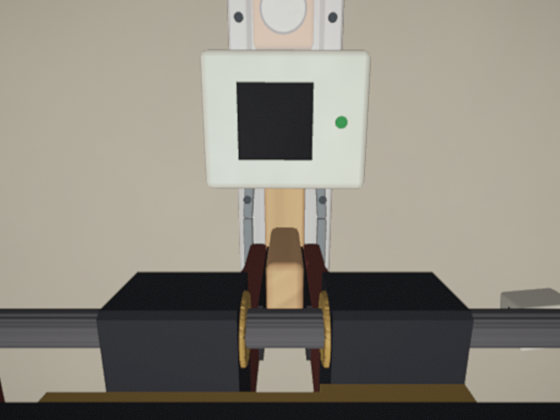

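View pics/s13c.png

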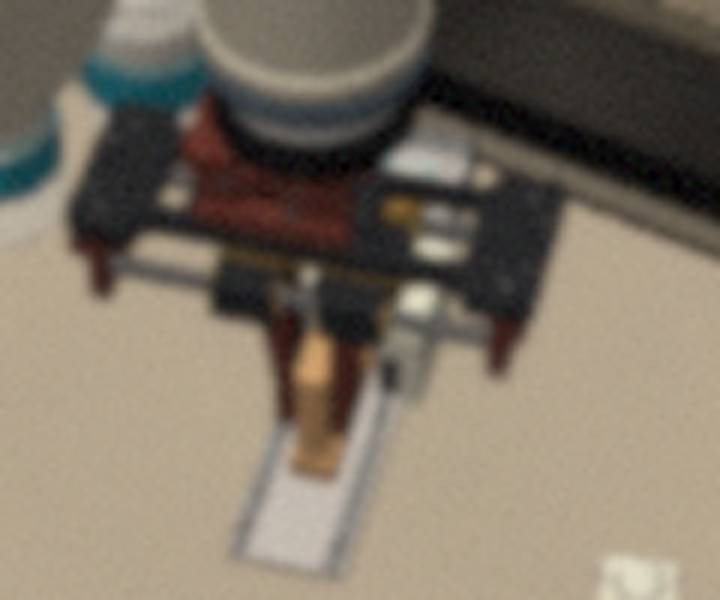

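>>> {"method": "jog_arm", "body": {"commands": [[[-0.5, 0, 0, 0, 0, 0, 0], [-1, 0, 0, 0, 0, 0, 0], [-1.4, 0, 0, 0, 0, 0, 0], [-1.8, 0, 0, 0, 0, 0, 0], [-2.1, 0, 0, 0, 0, 0, 0], [-2.4, 0, 0, 0, 0, 0, 0], [-2.7, 0, 0, 0, 0, 0, 0], [-3, 0, 0, 0, 0, 0, 0], [-3, 0, 0, 0, 0, 0, 0], [-3, 0, 0, 0, 0, 0, 0]]]}}

```text
clock: 28.95
position: [0.5919, -0.1146, 0.055]
ee_rot: [0.093, -0.701, 0.701, -0.089]
wrist_force: [-14.0, -1.9, 8.3]
opening: 0.0141
```

Run:
```python
from h import *
s,R,phi=st()
O=np.array([.6295,-.1042]);g=np.radians(15);X=np.array([np.cos(g),np.sin(g)])
print((s['position'][:2]-O)@X)
```

```text
t 28.95 pos [ 0.5919 -0.1146  0.055 ] phi -75.15 ydown [-0.006 -0.001 -1.   ] q [-0.25  0.15  1.5  -0.    1.5   1.07] F [-14.   -1.9   8.3] open 0.0141
-0.03899527071584066
```

>>> {"method": "jog_arm", "body": {"commands": [[[-0.5, 0, 0, 0, 0, 0, 0], [-1, 0, 0, 0, 0, 0, 0], [-1.5, 0, 0, 0, 0, 0, 0], [-1.5, 0, 0, 0, 0, 0, 0], [-1.5, 0, 0, 0, 0, 0, 0], [0, 0, 0, 0, 0, 0, 0], [3, 0, 0, 0, 0, 0, 0], [6, 0, 0, 0, 0, 0, 0], [12, 0, 0, 0, 0, 0, 0], [18, 0, 0, 0, 0, 0, 0]]]}}

```text
clock: 30.2
position: [0.5766, -0.1185, 0.0544]
ee_rot: [-0.092, 0.701, -0.701, 0.092]
wrist_force: [-0.2, 0.1, -0.9]
opening: 0.014
```

Run:
```python
from h import *
s,R,phi=st()
O=np.array([.6295,-.1042]);g=np.radians(15);X=np.array([np.cos(g),np.sin(g)])
print((s['position'][:2]-O)@X)
t=np.r_[O+X*-.20,.056]
print(shift(t-s['position'],R),'turn',phi+75)
```

```text
t 30.2 pos [ 0.5766 -0.1185  0.0544] phi -75.11 ydown [ 0.  0. -1.] q [-0.26  0.11  1.55  0.    1.49  1.05] F [-0.2  0.1 -0.9] open 0.014
-0.05477131071900098
[145.2  -1.6   0.2] turn -0.11496019583708517
```

>>> {"method": "jog_arm", "body": {"commands": [[[12, 0, 0, 0, 0, 0, 0], [26, 0, 0, 0, 0, 0, 0], [41, 0, 0, 0, 0, 0, 0], [56, 0, 0, 0, 0, 0, 0], [71, 0, 0, 0, 0, 0, 0], [86, 0, 0, 0, 0, 0, 0], [101, 0, 0, 0, 0, 0, 0], [116, 0, 0, 0, 0, 0, 0], [131, 0, 0, 0, 0, 0, 0], [146, -1.5, 0, 0, 0, 0, 0]]]}}

```text
clock: 31.45
position: [0.4348, -0.1561, 0.056]
ee_rot: [-0.092, 0.701, -0.701, 0.091]
wrist_force: [1.4, 0.4, -1.1]
opening: 0.0143
```

Run:
```python
from h import *
s,R,phi=st()
O=np.array([.6295,-.1042]);g=np.radians(15);X=np.array([np.cos(g),np.sin(g)])
print((s['position'][:2]-O)@X)
t=np.r_[.40,-.21,.047]
print(shift(t-s['position'],R),'turn',phi+75)
q=snap('top','t14')
b=cv2.cvtColor(q['frame'],cv2.COLOR_RGB2BGR)[110:300,200:360]
cv2.imwrite('pics/t14c.png',cv2.resize(b,None,fx=3,fy=3,interpolation=cv2.INTER_CUBIC))
q=snap('side','s14')
b=cv2.cvtColor(q['frame'],cv2.COLOR_RGB2BGR)[130:230,230:330]
cv2.imwrite('pics/s14c.png',cv2.resize(b,None,fx=6,fy=6,interpolation=cv2.INTER_CUBIC))
```

```text
t 31.45 pos [ 0.4348 -0.1561  0.056 ] phi -75.12 ydown [-0.  0. -1.] q [-0.42 -0.25  1.88 -0.    1.51  0.89] F [ 1.4  0.4 -1.1] open 0.0143
-0.20154102380507805
[47.4  9.  43.1] turn -0.12355659410370379
```

View pics/t14c.png

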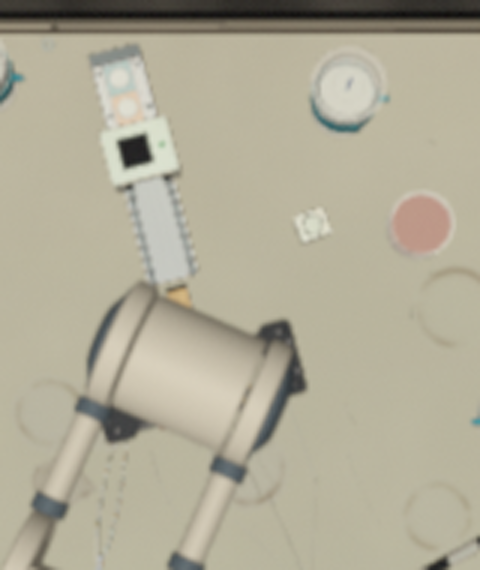

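View pics/s14c.png

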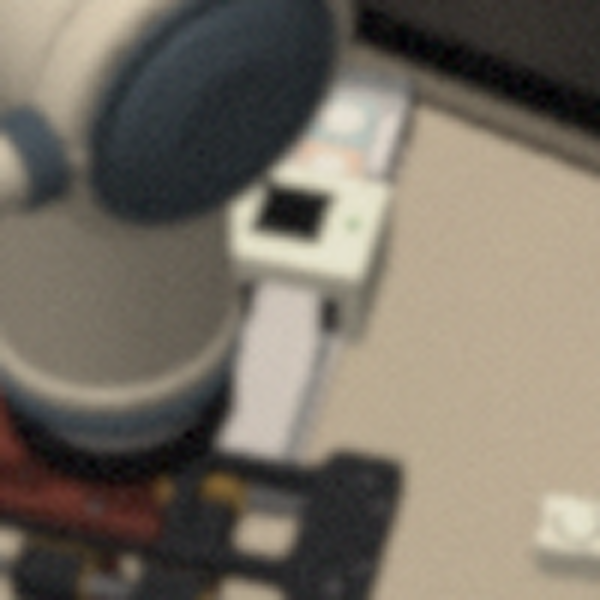

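>>> {"method": "jog_arm", "body": {"commands": [[[20, -5, 15, 0, 0, 0, 0], [40, -5, 35, 0, 0, 0, 0], [47.4, 0, 43, 0, 0, 0, 0], [47.4, 6, 43, 0, 0, 0, 0], [47.4, 9, 43, 0, 0, 0, 0], [47.4, 9.2, 43, 0, 0, 0, 0], [47.4, 9.2, 43, 0, 0, 0, 0], [47.4, 9.2, 43, 0, 0, 0, 0.4], [47.4, 9.2, 43, 0, 0, 0, 0.4], [47.4, 9.2, 43, 0, 0, 0, 0.4]]]}}

```text
clock: 32.8
position: [0.4011, -0.2097, 0.047]
ee_rot: [0.091, -0.701, 0.701, -0.092]
wrist_force: [-0.5, -0.2, -0.7]
opening: 0.035
```

Run:
```python
from h import *
s,R,phi=st()
t=np.r_[.56,-.155,.25]
print(shift(t-s['position'],R))
```

```text
t 32.8 pos [ 0.4011 -0.2097  0.047 ] phi -75.12 ydown [ 0. -0. -1.] q [-0.56 -0.27  1.91  0.    1.49  0.75] F [-0.5 -0.2 -0.7] open 0.035
[-167.6 -203.   -12. ]
```

Released at 35 mm. Rise straight up, then move over the guide to check the seating.

>>> {"method": "jog_arm", "body": {"commands": [[[0, -20, 0, 0, 0, 0, 0.4], [0, -60, 0, 0, 0, 0, 0.4], [0, -115, 0, 0, 0, 0, 0.4], [0, -160, 0, 0, 0, 0, 0.4], [-45, -203, -3, 0, 0, 0, 0.4], [-90, -203, -6, 0, 0, 0, 0.4], [-135, -203, -9, 0, 0, 0, 0.4], [-168, -203, -12, 0, 0, 0, 0.4], [-168, -203, -12, 0, 0, 0, 0.4], [-168, -203, -12, 0, 0, 0, 0.4]]]}}

```text
clock: 34.05
position: [0.5599, -0.1552, 0.2498]
ee_rot: [0.092, -0.701, 0.701, -0.091]
wrist_force: [0.0, 0.7, 0.3]
opening: 0.0351
```

Run:
```python
from h import *
s,R,phi=st()
p=snap('wrist','w15')
O=np.array([.6295,-.1042]);g=np.radians(15);X=np.array([np.cos(g),np.sin(g)]);Y=np.array([-X[1],X[0]])
a=cv2.cvtColor(p['frame'],cv2.COLOR_RGB2BGR)
print(proj(p,[np.r_[O+X*x,.028] for x in (.058,.088,.118)]))
h=proj(p,[np.r_[O+X*.09,.02]])[0].astype(int)
b=a[max(0,h[1]-70):h[1]+80,h[0]-70:h[0]+80];cv2.imwrite('pics/w15c.png',cv2.resize(b,None,fx=4,fy=4,interpolation=cv2.INTER_CUBIC));print(h)
q=snap('top','t15');b=cv2.cvtColor(q['frame'],cv2.COLOR_RGB2BGR)[110:300,200:400]
cv2.imwrite('pics/t15c.png',cv2.resize(b,None,fx=3,fy=3,interpolation=cv2.INTER_CUBIC))
q=snap('side','s15')
```

```text
t 34.05 pos [ 0.5599 -0.1552  0.2498] phi -75.13 ydown [-0.001 -0.    -1.   ] q [-0.33  0.04  1.27 -0.    1.83  0.98] F [0.  0.7 0.3] open 0.0351
[[249.78520334  40.55376878]
 [248.96393714   4.21479537]
 [248.10556969 -33.76581495]]
[249   4]
```

View pics/w15.png

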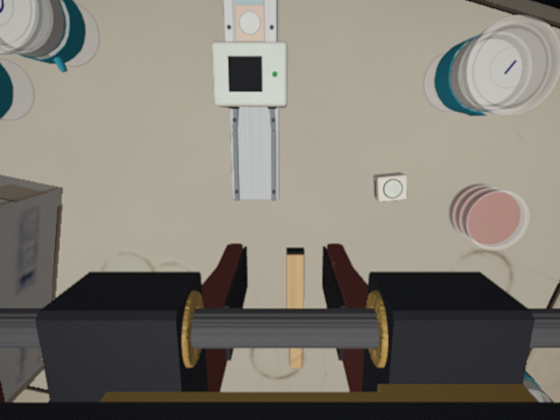

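View pics/w15c.png

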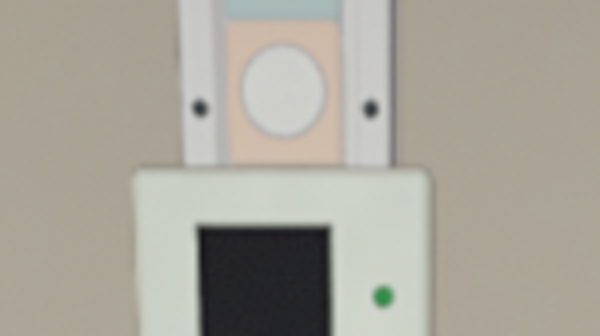

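View pics/s15.png

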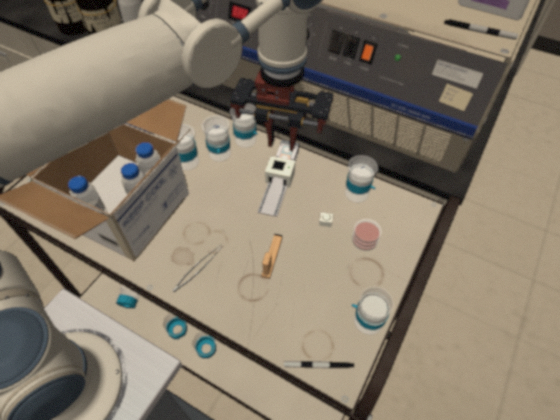

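>>> {"method": "jog_arm", "body": {"commands": [[[-40, 0, 0, 0, 0, 0, 0.4], [-80, 0, 0, 0, 0, 0, 0.4], [-80, 0, 0, 0, 0, 0, 0.4], [-80, 0, 0, 0, 0, 0, 0.4], [-80, 0, 0, 0, 0, 0, 0.4], [-80, 0, 0, 0, 0, 0, 0.4], [-80, 0, 0, 0, 0, 0, 0.4], [-80, 0, 0, 0, 0, 0, 0.4], [-80, 0, 0, 0, 0, 0, 0.4], [-80, 0, 0, 0, 0, 0, 0.4]]]}}

```text
clock: 35.45
position: [0.6377, -0.1344, 0.2498]
ee_rot: [-0.092, 0.701, -0.701, 0.092]
wrist_force: [0.1, 0.6, -0.3]
opening: 0.0354
```

Run:
```python
from h import *
s,R,phi=st()
p=snap('wrist','w16')
O=np.array([.6295,-.1042]);g=np.radians(15);X=np.array([np.cos(g),np.sin(g)]);Y=np.array([-X[1],X[0]])
a=cv2.cvtColor(p['frame'],cv2.COLOR_RGB2BGR)
print(proj(p,[np.r_[O+X*x,.028] for x in (.058,.088,.118)]))
h=proj(p,[np.r_[O+X*.09,.02]])[0].astype(int)
y0=max(0,h[1]-70);b=a[y0:h[1]+80,h[0]-70:h[0]+80];cv2.imwrite('pics/w16c.png',cv2.resize(b,None,fx=4,fy=4,interpolation=cv2.INTER_CUBIC));print(h,y0)
q=snap('top','t16');b=cv2.cvtColor(q['frame'],cv2.COLOR_RGB2BGR)[110:300,200:400]
cv2.imwrite('pics/t16c.png',cv2.resize(b,None,fx=3,fy=3,interpolation=cv2.INTER_CUBIC))
```

```text
t 35.45 pos [ 0.6377 -0.1344  0.2498] phi -75.12 ydown [-0.  0. -1.] q [-0.26  0.24  1.06 -0.    1.85  1.05] F [ 0.1  0.6 -0.3] open 0.0354
[[251.79037907 130.84259424]
 [251.06245401  98.42739365]
 [250.30360086  64.63493575]]
[251  96] 26
```

View pics/w16c.png

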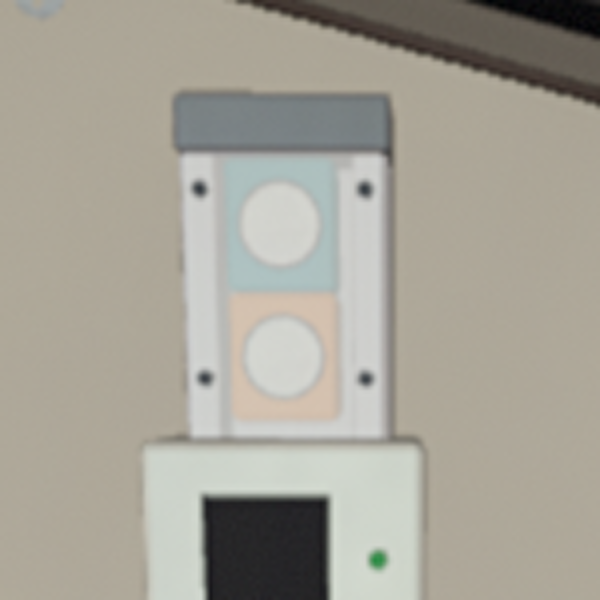

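View pics/t16c.png

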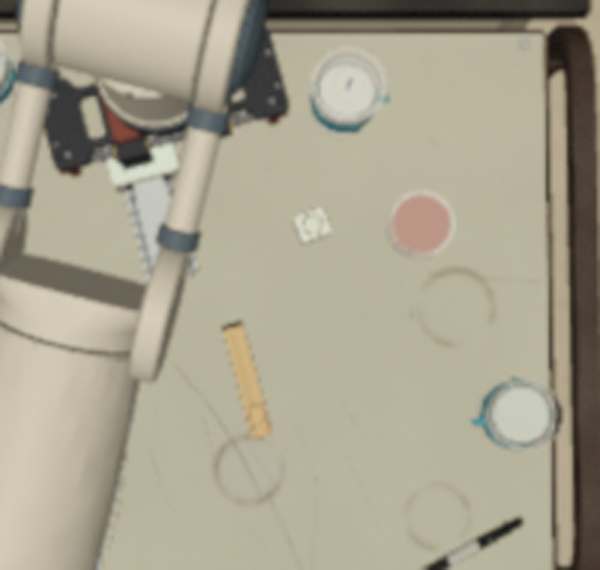

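```bash
python3 -c "
from h import *
print(hand_in())"
```

```text
the job is handed in; nothing more can be done
None
```

Both carriers are fed through the gate and seated. Teal sits against the end stop with orange up against it, and the job is handed in at about 35.5 s of the 72 s allowed.

**What I did:** I set teal and then orange in the loading bay, aligned with the guide. I turned the push stick round and fed both through in one push. Just before the nominal depth the arm stalled at about 14 N, roughly 1 mm short by my measured guide position. I pressed 1.5 mm further, then drew the stick straight out. It now lies flat on the table, handle up, well clear of the guide.

**Last checks:** The final close view through the clear cover shows teal touching the grey stop and orange touching teal, with no gap. The carrier edges fall within about 1 pixel (1 mm) of where seated carriers should be. In the last pictures the white carrier, the petri stack and the cups that were in view looked unmoved. The gripper is empty and held well above everything.

**Misses and disagreements:**
- The spotter missed some things in early pictures, and one stick fit while it was held in the gripper failed. I judged those by eye instead.
- Two fits of the orange carrier's yaw differed by 3°. I used the closer view, and the carrier was gripped at its proper 26 mm width.

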